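# Close a graphite mould with a one-hand ratchet clamp, then free the clamp

## Task

Close the two-part graphite mould with the one-hand bar clamp: pump its trigger until the halves are fully shut and the clamp, with the trigger let go, holds them firmly by itself, without over-tightening, because the graphite chips. Then press the release button, draw the sliding jaw back at least 30 mm clear of the mould and let go of the clamp; the mould stays shut. Handle only the clamp and leave the mould and the tools beside it alone.

Things in the scene. Friction and masses are not known exactly. Their poses are not given: they have to be found in the camera images.
- station: steel base plate 305 x 110 x 10 mm fixed to the bench; carries clamp and mould. Origin at bench level on the mid line; x runs along the clamp bar in the closing direction (pistol grip towards fixed jaw), z up. The plate spans x -175 to 130 mm. The toothed flat steel bar, 20 mm wide, lies over y 0, top at z 108. Fixed jaw at x 100 to 125, 114 high. Mould at x -6 to 92, y -45 to 45, top z 80
- clamp_head: sliding head of the clamp, grey plastic, 38 mm wide, axes as the station. Origin on top of the bar. Housing x -42 to 34, z -26 to 28 mm; the jaw hangs below it at x 12 to 34. A spring pawl on saw teeth of 2.7 mm pitch lets the head go forward (+x) and stops it going back until the release button is held in; then it slides with 1 to 5 N. At the rear stop the pad is 51 mm from the shut mould
- grip_center (a point): centre of the black upright pistol grip that stands on the head, behind the trigger: 22 mm along x, 26 mm along y, its top 214 mm above the bench; this point lies 182 mm above the bench, 4 mm above the middle of the release button
- trigger (a joint): swing in rad: 0 let go (springs back), 0.33 squeezed to its hard stop, where force also rises. Black upright lever 34 mm in front (+x) of the grip, 18 mm wide, 10 thick; pivots 12 mm below the bar's top; its upper end is pushed or squeezed back (-x). A full squeeze advances the head two teeth when free, one under load; the tip then goes back 28 to 31 mm, as the head moves forward
- trigger_tip (a point): front (+x) face of the lip at the trigger's upper end, 201 mm above the bench; lip 10 mm high, top at 206 mm. Pushed back here, the trigger's spring takes about 3 N, the rest reaches the jaw twofold: moving the mould takes 13 to 18 N here. On the shut mould a steady 20 to 22 N, well before the end of the stroke, clicks in the firm tooth, if need be at a second squeeze; repeating it does no harm
- release_button (a point): middle of the outer face of the round release button, 16 mm diameter, on the -y side of the pistol grip, 178 mm above the bench. It stands 8 mm proud; pushed in flush with the grip (2 to 4 N; it rises 4 mm) it lifts the pawl, and springs out again. Pinching the grip across its sides, one finger on the button, holds it in and can draw the head back. It bobs 1 to 2 mm as the pawl clicks
- mould_near (a joint): opening of the mould joint in m: 0 shut, 0.005 to 0.008 at the start. The near half of the mould slides on two tight steel dowels to the far half, which is fixed; this takes about 20 N at the jaw, and it stays where it is left. Halves: dark grey graphite blocks 45 x 90 x 70 mm with a half-round cavity
- mould_face (a point): middle of the near mould half's outer (-x) face, which the pad presses on, 53 mm above the bench
- jaw_pad: black rubber pad on the sliding jaw, 32 x 36 mm; origin at the middle of its front face, 53 mm above the bench. It gives 1 mm per 18 N. On the shut mould, trigger let go, it holds about 22 N once the firm tooth has clicked in, and nothing on the tooth before. The graphite chips above 50 N (about 26 N on the trigger), which a squeeze to the end of the stroke on the shut mould exceeds
- water_bottle: clear bottle with a white cap, 60 mm diameter, 150 mm tall, a bystander; origin under its centre
- jacks: steel glassmaker's jacks lying flat, about 280 x 65 x 12 mm, a bystander; origin under the middle
- paddle: wooden paddle lying flat, about 260 x 75 x 20 mm, a bystander; origin under the middle

How it is judged:
By the outcome, as a careful person would: the job done as asked, in the order asked, and still so for the second after the job is handed in, with the robot touching nothing.
It also fails if it takes over 64 s, if anything falls off the work surface, if the arm or the gripper's body presses on something with over 40 N, if the wrist force passes 120 N, or if a joint passes its speed limit or range.

## Robot

A 7-joint arm with a two-finger parallel gripper is mounted at the origin on the work surface. World frame = base frame: x ahead of the robot, y to its left, z up, the work surface at z = 0. Lengths are in m, angles in rad, forces in N, time in s.
With the tool pointing down it reaches from about 0.4 to 0.85 m from the base axis. Payload 4.5 kg.
Tool frame: the origin (TCP) lies between the finger pads; the fingertips stand 11 mm ahead of it and the grasp point (between the pads) lies 8 mm behind it (r.tip_reach is the distance from the TCP to the fingertips, in m); x points along the fingers, y is the direction in which the jaws open and shut, and the axes are right-handed (so a half turn about x gives the same grasp; the last joint's range is limited). The gripper opens to 88 mm and grips with 3 to 60 N. Pads are 18 mm wide; open, the fingers measure 123 mm over their backs; the gripper's body (75 mm by 187 mm) begins 45 mm behind the grasp point.
Start: joints at [1.241, 0.689, -0.195, 1.565, 0.157, 0.902, -0.215], TCP at [0.222, -0.584, 0.25] pointing down, gripper open.
Joint ranges: [-3.01, 3.01], [-0.46, 2.08], [-1.47, 1.51], [0.13, 2.56], [-1, 4.14], [0.04, 2.09], [-2.66, 2.66]. Speed limits (rad/s): [2.57, 2.57, 3.14, 3.14, 3.14, 3.14, 3.14].

## Interface

Orientations are given as a unit quaternion [x, y, z, w].
In Python, from plant import r gives the robot as it stands.
- The arm moves only by the tool drive_tool, never from a script. Its argument "deltas" is a list of rows, each a list of 3 entries, a list of its own where there are three numbers: the turn, a rotation vector about the tool's x, y, z in degrees, then the shift along the tool's x, y, z in cm, then the finger opening in cm, from 0 to 8.81. A call has 1 to 12 rows; each row shifts and turns the commanded pose from where the row before left it, along the tool's axes as they then stand; what a row does not reach is not made up. A row lasts 1/12 s, in which the tool goes at most 41.7 mm and 7.16 degrees, less where a joint would pass 70% of its speed; a pose out of reach is approached as far as the arm can. A call is refused whole if a number of a shift passes 4.17 or a number of a turn 7.16, either way. A call with a gripper value outside its range is refused whole. The fingers move at their own pace and stop on an object; "force" is the grip in N (left out, the last holds). Time passes only in rows, so rows that do not move let the fingers close. It gives the time, the measured TCP pose, the force and the opening at its end, in the units of the state.
- r.get_state(): the state, without advancing time (a new reading comes with each control period).
- r.snapshot(name): name is "side" or "top"; returns a dict with "color" (480x640x3 uint8, red, green, blue), "fov_y" (degrees; the focal length in pixels is half the picture's height over the tangent of half this angle, whatever the lens; pixels are square), "cx", "cy" (the principal point, pixels), "k1" (the pictures are not rectified: a ray, as slopes to the right and down, at radius r is drawn at 1 + k1 r^2 times it, then the intrinsics apply), "extrinsics" (4x4, takes a point from world to camera coordinates). Camera axes: x right, y up, looking along -z (the intrinsics and any distortion apply to the point x, -y, -z); pixel columns grow to the right and rows downward; lengths in m; the calibration is good to about 2 mm. A picture is of the moment at which its call begins. There is no depth.
- r.finish_job(): hands the job in, once; it reports no verdict.
The state is a dict: "clock": time; "q": joint angles; "qd": joint speeds; "joint_torque": joint torques, N m; "tool_pos": TCP position; "eef_rot": TCP orientation; "contact_force": force on the tool from outside, world axes, zero at the start; "moment": the same for the moment, N m; "opening": opening from 0.0 (shut) to 1.0 (fully open).
Only numpy, scipy, OpenCV 4.12 (cv2) and the standard library are available. Lean on these libraries where they do the work, as an engineer would, in place of code of your own. Each camera call takes 0.05 s, during which the arm holds its last target. There are 200 camera calls.

## Working session

There is one attempt and no reset: what is moved stays moved. The work goes in short steps, Python scripts to look and compute and a tool call to move; the robot and the scene stay as the last step left them, time stands still between calls to the robot, and variables do not carry over. Pictures are saved under pics/ and viewed, about 8 in all and at most 12, crops included, and the job is handed in when it is done.

Besides the shell and the picture viewer there is one more tool, called after ">>>" as name([rows], argument=value, ...), one row to a line, values as JSON. drive_tool: Moves the arm, as the interface text tells. Its arguments: {"type":"object","properties":{"deltas":{"type":"array","items":{"type":"array"}},"force":{"type":"number"}},"required":["deltas"]}

```bash
mkdir -p pics; ls; cat > h.py <<'E'
import numpy as np, cv2
from plant import r
def snap(n,tag):
    s=r.snapshot(n); cv2.imwrite(f'pics/{tag}.png',cv2.cvtColor(s['color'],cv2.COLOR_RGB2BGR))
    np.savez(f'pics/{tag}.npz',**{k:v for k,v in s.items()}); return s
def load(tag): return np.load(f'pics/{tag}.npz')
def K(s):
    f=240/np.tan(np.radians(float(s['fov_y']))/2); return f,float(s['cx']),float(s['cy']),float(s['k1'])
def proj(s,P):
    f,cx,cy,k=K(s); P=np.atleast_2d(P); E=s['extrinsics']
    c=P@E[:3,:3].T+E[:3,3]; x=c[:,0]/-c[:,2]; y=-c[:,1]/-c[:,2]; d=1+k*(x*x+y*y)
    return np.c_[cx+f*x*d,cy+f*y*d]
def ray(s,u,v):
    f,cx,cy,k=K(s); a=np.array([(u-cx)/f,(v-cy)/f]); b=a.copy()
    for _ in range(30): b=a/(1+k*(b@b))
    E=s['extrinsics']; R=E[:3,:3]; return -R.T@E[:3,3], R.T@np.array([b[0],-b[1],-1])
def atz(s,u,v,z):
    o,d=ray(s,u,v); return o+d*(z-o[2])/d[2]
E
python3 - <<'E'
from h import *
for n in('side','top'):
    s=snap(n,n+'0'); print(n,s['fov_y'],s['cx'],s['cy'],s['k1'],s['color'].shape); print(np.round(s['extrinsics'],3))
print(r.get_state())
E
```

```text
pics
side 44.41905608836814 322.7061770579904 240.5600446330547 -0.08722470819256142 (480, 640, 3)
[[-0.946 -0.325 -0.013  0.603]
 [ 0.223 -0.677  0.701 -0.104]
 [-0.237  0.66   0.713 -1.016]
 [ 0.     0.     0.     1.   ]]
top 43.32224121196904 320.5915184691944 233.68688256987585 -0.07988970879742939 (480, 640, 3)
[[ 0.027 -1.    -0.008  0.162]
 [ 0.985  0.025  0.172 -0.587]
 [-0.171 -0.013  0.985 -0.906]
 [ 0.     0.     0.     1.   ]]
{'clock': 0.1, 'q': array([ 1.24079788,  0.68987567, -0.19450138,  1.56620779,  0.15729492,
        0.90247794, -0.21507927]), 'qd': array([-0.00070555, -0.00122361,  0.00114653, -0.00269645, -0.00069398,
        0.00042455, -0.00055889]), 'joint_torque': array([-2.40185182e-03, -5.28495204e+01, -1.27137467e+00, -1.53835809e+01,
       -5.26492344e-02,  2.07146993e-03,  5.42405962e-05]), 'tool_pos': array([ 0.22215866, -0.58362134,  0.24901358]), 'eef_rot': array([-0.6952928 , -0.12848041,  0.69557884, -0.12740011]), 'contact_force': array([ 0.30594932,  0.18775753, -0.10809216]), 'moment': array([-0.04384639, -0.06275981,  0.01536068]), 'opening': 1.0014608839808574}
```

View pics/top0.png

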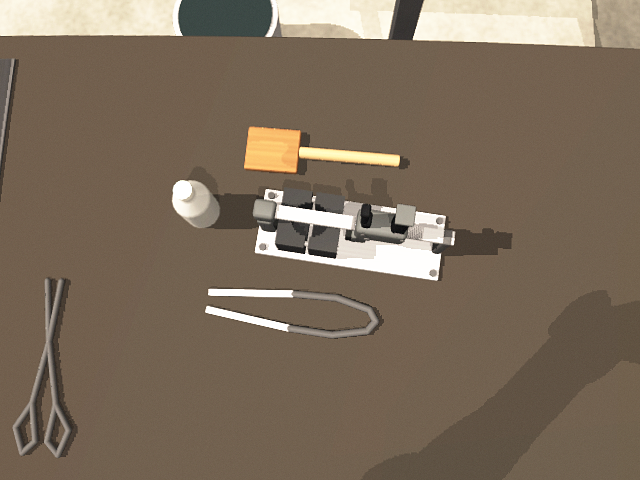

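View pics/side0.png

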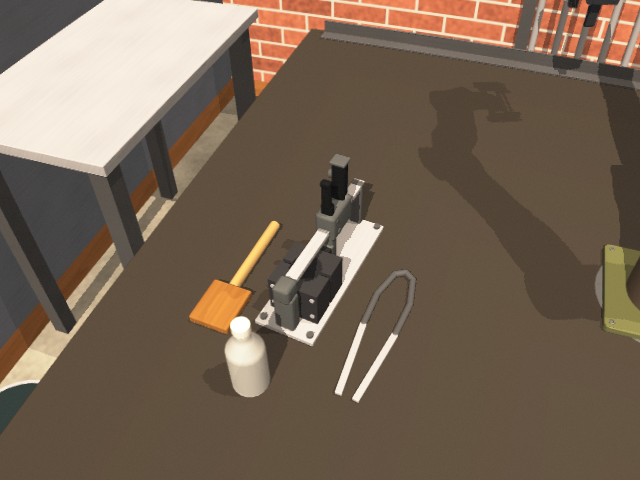

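The top view shows the clamp lying along image left (world +y), with the grip at about (404,217) and the trigger at (366,215). The side view shows the grip top at (340,162) and the trigger top at (327,184). I'll enlarge both.

```bash
python3 - <<'E'
import cv2
a=cv2.imread('pics/top0.png')[170:295,240:460]; cv2.imwrite('pics/topc.png',cv2.resize(a,None,fx=3.6,fy=3.6,interpolation=cv2.INTER_CUBIC))
a=cv2.imread('pics/side0.png')[145:345,245:395]; cv2.imwrite('pics/sidec.png',cv2.resize(a,None,fx=3,fy=3,interpolation=cv2.INTER_CUBIC))
E
```

```text
(no output)
```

View pics/topc.png

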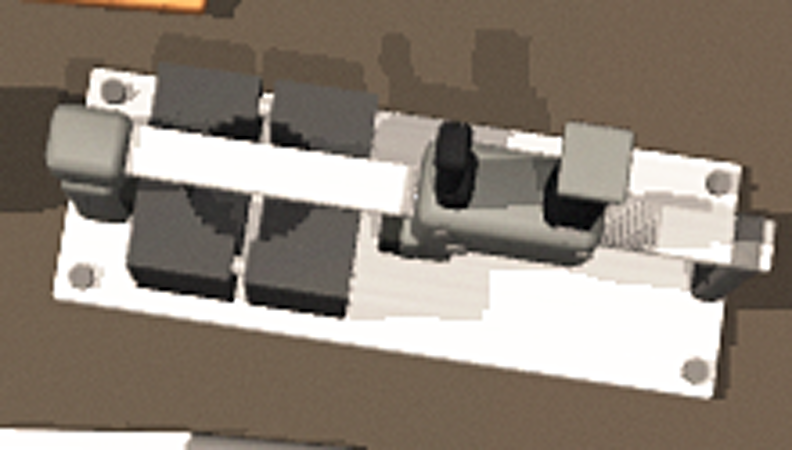

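View pics/sidec.png

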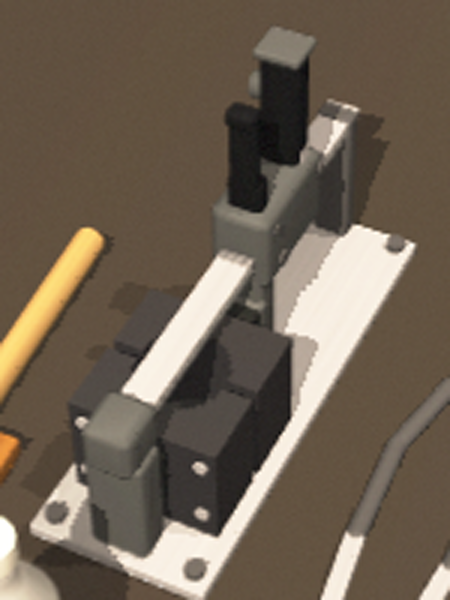

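```bash
cat > fit.py <<'E'
from h import *
from scipy.optimize import least_squares
T=load('top0');S=load('side0')
tc=lambda p:np.array(p)/3.6+[240,170]-0.36*0; sc=lambda p:np.array(p)/3+[245,145]
obs=[(T,tc([92,68]),[.13,-.055,.01]),(T,tc([742,165]),[-.175,-.055,.01]),(T,tc([713,398]),[-.175,.055,.01]),(T,tc([55,298]),[.13,.055,.01]),
(S,sc([32,527]),[.13,-.055,.01]),(S,sc([200,598]),[.13,.055,.01]),(S,sc([413,242]),[-.175,.055,.01])]
W=lambda p,l:np.array([p[0]+np.cos(p[2])*l[0]-np.sin(p[2])*l[1],p[1]+np.sin(p[2])*l[0]+np.cos(p[2])*l[1],l[2]])
f=lambda p:np.concatenate([(proj(s,W(p,l))[0]-o)*1. for s,o,l in obs])
q=least_squares(f,[.5,0,1.57]).x; print(q,np.degrees(q[2])); print(np.round(f(q).reshape(-1,2),1))
loc=lambda P:np.array([np.cos(q[2])*(P[0]-q[0])+np.sin(q[2])*(P[1]-q[1]),-np.sin(q[2])*(P[0]-q[0])+np.cos(q[2])*(P[1]-q[1]),P[2]])*1e3
def tri(a,b):
    A=[];B=[]
    for s,o in((T,a),(S,b)):
        c,d=ray(s,*o); d/=np.linalg.norm(d); M=np.eye(3)-np.outer(d,d);A.append(M);B.append(M@c)
    return np.linalg.lstsq(np.vstack(A),np.concatenate(B),rcond=None)[0]
if __name__=='__main__':
    for n,a,b in(('cap',[597,162],[285,47]),('trig',[455,130],[242,112])):
        P=tri(tc(a),sc(b)); print(n,np.round(P,4),np.round(loc(P),1))
    for p in([568,122],[634,130],[628,202],[560,193],[597,162]): print('capz',np.round(loc(atz(T,*tc(p),.214)),1))
    print('cap side',np.round(loc(atz(S,*sc([285,47]),.214)),1))
    for p in([455,130],[440,125],[470,125]): print('trig',np.round(loc(atz(T,*tc(p),.206)),1))
    print('trig side',np.round(loc(atz(S,*sc([242,112]),.206)),1))
    for n,p in (('near top -x,-y',[377,95]),('near +x -y',[272,83]),('far -x',[259,75]),('far+x',[160,66]),('near -x,+y',[350,287])): print(n,np.round(loc(atz(T,*tc(p),.08)),1))
E
python3 fit.py
```

```text
[0.59329777 0.15094129 1.44565589] 82.82998122570865
[[-0.3 -0.3]
 [-0.4 -0.6]
 [-0.2 -0.1]
 [-1.2 -0. ]
 [-0.9 -1. ]
 [ 1.5 -1. ]
 [ 1.2 -0.4]]
cap [0.5828 0.0631 0.2098] [-88.5  -0.6 209.8]
trig [0.5926 0.1148 0.2029] [-36.   -3.8 202.9]
capz [-75.6 -13.  214. ]
capz [-100.   -13.6  214. ]
capz [-101.2   13.4  214. ]
capz [-76.1  13.9 214. ]
capz [-88.1   0.3 214. ]
cap side [-83.6   1.8 214. ]
trig [-35.2  -5.6 206. ]
trig [-29.4  -6.6 206. ]
trig [-40.4  -8.3 206. ]
trig side [-32.7   0.4 206. ]
near top -x,-y [ -4.2 -44.7  80. ]
near +x -y [ 41.5 -43.2  80. ]
far -x [ 47.6 -45.9  80. ]
far+x [ 90.6 -43.5  80. ]
near -x,+y [-4.9 39.8 80. ]
```

```bash
cat > st.py <<'E'
from h import *
from scipy.spatial.transform import Rotation as Ro
q=[0.5933,0.1509,1.44566]; c,s=np.cos(q[2]),np.sin(q[2]); RS=np.array([[c,-s,0],[s,c,0],[0,0,1]])
def st():
    t=r.get_state(); R=RS.T@Ro.from_quat(t['eef_rot']).as_matrix()
    p=RS.T@(np.array(t['tool_pos'])-[q[0],q[1],0]); return t,p,R
def show(tgt=None):
    t,p,R=st(); print('t',t['clock'],'loc mm',np.round(p*1e3,1),'F',np.round(RS.T@t['contact_force'],1),'M',np.round(RS.T@t['moment'],2),'open',round(t['opening']*88,1)); print(np.round(R,3))
    if tgt is not None:
        for sg in(1,-1):
            D=np.array([[0,0,sg],[0,sg,0],[-1,0,0]]).astype(float)
            print(sg,'turn deg',np.round(np.degrees(Ro.from_matrix(R.T@D).as_rotvec()),2),'shift cm in final frame',np.round(D.T@(np.array(tgt)/1e3-p)*100,2),'q7',t['q'][6])
if __name__=='__main__':
    import sys; show([float(a) for a in sys.argv[1:4]] if len(sys.argv)>3 else None)
E
python3 st.py 10 0 260
```

```text
t 0.1 loc mm [-775.1  276.6  249. ] F [ 0.2 -0.3 -0.1] M [-0.07  0.04  0.02] open 88.1
[[ 0.001 -0.883 -0.47 ]
 [ 0.001 -0.47   0.883]
 [-1.    -0.002  0.   ]]
1 turn deg [1.1802e+02 1.0000e-01 5.0000e-02] shift cm in final frame [ -1.1  -27.66  78.51] q7 -0.21507926908378944
-1 turn deg [-6.198e+01 -4.000e-02  9.000e-02] shift cm in final frame [ -1.1   27.66 -78.51] q7 -0.21507926908378944
```

>>> drive_tool([
  [[-6.9,0,0],[-0.3,0,0],0],
  [[-6.9,0,0],[-0.3,0,0],0],
  [[-6.9,0,0],[-0.3,0,0],0],
  [[-6.9,0,0],[-0.3,0,0],0],
  [[-6.9,0,0],[-0.3,0,0],0],
  [[-6.9,0,0],[-0.3,0,0],0],
  [[-6.9,0,0],[-0.3,0,0],0],
  [[-6.9,0,0],[-0.3,0,0],0],
  [[-6.8,0,0],[-0.3,0,0],0],
  [[0,0,0],[0,1.2,-3.4],0],
  [[0,0,0],[0,1.2,-3.4],0],
], force=30)

```text
clock: 1.02
tool_pos: [0.2533, -0.5203, 0.2759]
eef_rot: [-0.531, -0.467, 0.531, -0.466]
contact_force: [1.4, 0.4, 0.9]
opening: 0.192
```

>>> drive_tool([
  [[0,0,0],[0,1.2,-3.4],0],
  [[0,0,0],[0,1.2,-3.4],0],
  [[0,0,0],[0,1.2,-3.4],0],
  [[0,0,0],[0,1.2,-3.4],0],
  [[0,0,0],[0,1.2,-3.4],0],
  [[0,0,0],[0,1.2,-3.4],0],
  [[0,0,0],[0,1.2,-3.4],0],
  [[0,0,0],[0,1.2,-3.4],0],
  [[0,0,0],[0,1.2,-3.4],0],
  [[0,0,0],[0,1.2,-3.4],0],
])

```text
clock: 1.85
tool_pos: [0.4163, -0.1956, 0.2766]
eef_rot: [-0.53, -0.468, 0.53, -0.468]
contact_force: [-0.0, -0.4, -0.1]
opening: 0.007
```

```bash
python3 st.py 10 0 206
```

```text
t 1.85 loc mm [-365.9  132.4  276.6] F [-0.4 -0.  -0.1] M [-0.09  0.04 -0.  ] open 0.6
[[-0.    -0.    -1.   ]
 [ 0.001 -1.     0.   ]
 [-1.    -0.001  0.   ]]
1 turn deg [ 1.8e+02  5.0e-02 -1.0e-02] shift cm in final frame [  7.06 -13.24  37.59] q7 -0.15823023305066825
-1 turn deg [-0.    0.01  0.03] shift cm in final frame [  7.06  13.24 -37.59] q7 -0.15823023305066825
```

>>> drive_tool([
  [[0,0,0],[0,1.32,-3.76],0],
  [[0,0,0],[0,1.32,-3.76],0],
  [[0,0,0],[0,1.32,-3.76],0],
  [[0,0,0],[0,1.32,-3.76],0],
  [[0,0,0],[0,1.32,-3.76],0],
  [[0,0,0],[0,1.32,-3.76],0],
  [[0,0,0],[0,1.32,-3.76],0],
  [[0,0,0],[0,1.32,-3.76],0],
  [[0,0,0],[0,1.32,-3.76],0],
  [[0,0,0],[0,1.32,-3.76],0],
  [[0,0,0],[0,0,0],0],
])

```text
clock: 2.77
tool_pos: [0.595, 0.1698, 0.2766]
eef_rot: [0.531, 0.472, -0.525, 0.468]
contact_force: [0.3, 1.8, 0.8]
opening: 0.004
```

>>> drive_tool([
  [[0,0,0],[1.8,0,0],0],
  [[0,0,0],[1.8,0,0],0],
  [[0,0,0],[1.8,0,0],0],
  [[0,0,0],[1.7,0,0],0],
  [[0,0,0],[0,0,0],0],
])

```text
clock: 3.18
tool_pos: [0.5915, 0.158, 0.2021]
eef_rot: [-0.528, -0.469, 0.533, -0.467]
contact_force: [0.1, 0.7, -0.9]
opening: 0.007
```

```bash
python3 - <<'E'
from st import *
show([-10,0,206])
S=snap('side','side1');T=snap('top','top1')
a=S['color'][120:345,225:425];b=T['color'][170:295,300:460]
a=cv2.resize(a,None,fx=2.6,fy=2.6,interpolation=cv2.INTER_CUBIC)[:585];b=cv2.resize(b,None,fx=1.75,fy=1.75,interpolation=cv2.INTER_CUBIC)
im=np.zeros((585,800,3),np.uint8);im[:a.shape[0],:520]=a;im[:b.shape[0],520:800]=b
cv2.imwrite('pics/c1.png',im[...,::-1])
E
```

```text
t 3.1833 loc mm [  6.8   2.6 202.1] F [ 0.7  0.  -0.9] M [-0.07  0.06  0.03] open 0.6
[[-0.004  0.001 -1.   ]
 [ 0.006 -1.    -0.001]
 [-1.    -0.006  0.004]]
1 turn deg [-179.97   -0.58    0.34] shift cm in final frame [-0.39 -0.26 -1.68] q7 -0.8196736768064325
-1 turn deg [0.03 0.22 0.37] shift cm in final frame [-0.39  0.26  1.68] q7 -0.8196736768064325
```

View pics/c1.png

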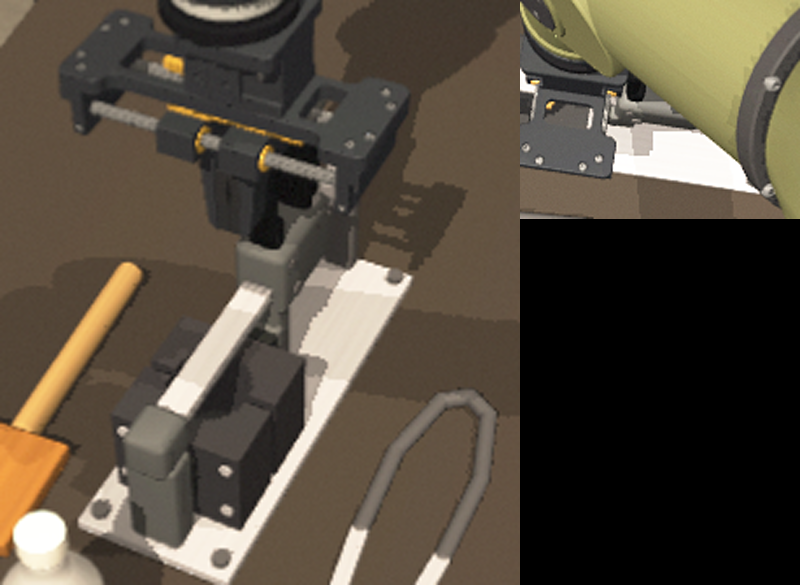

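>>> drive_tool([
  [[0,0,0],[-0.2,0.2,0.6],0],
  [[0,0,0],[0,0,0.6],0],
  [[0,0,0],[0,0,0.6],0],
  [[0,0,0],[0,0,0.6],0],
  [[0,0,0],[0,0,0],0],
])

```text
clock: 3.7
tool_pos: [0.5931, 0.1327, 0.2081]
eef_rot: [-0.531, -0.467, 0.531, -0.468]
contact_force: [-0.2, -1.6, -0.2]
opening: 0.004
```

>>> drive_tool([
  [[0,0,0],[0,0,0.3],0],
  [[0,0,0],[0,0,0.3],0],
  [[0,0,0],[0,0,0],0],
])

```text
clock: 3.95
tool_pos: [0.5923, 0.13, 0.2081]
eef_rot: [0.531, 0.468, -0.53, 0.468]
contact_force: [0.3, 3.0, 1.0]
opening: 0.006
```

>>> drive_tool([
  [[0,0,0],[0,0,0.3],0],
  [[0,0,0],[0,0,0.3],0],
  [[0,0,0],[0,0,0],0],
])

```text
clock: 4.2
tool_pos: [0.5916, 0.1233, 0.2079]
eef_rot: [0.53, 0.468, -0.53, 0.468]
contact_force: [0.1, 3.0, 2.0]
opening: 0.005
```

>>> drive_tool([
  [[0,0,0],[0,0,0.3],0],
  [[0,0,0],[0,0,0.3],0],
  [[0,0,0],[0,0,0],0],
])

```text
clock: 4.45
tool_pos: [0.5911, 0.1191, 0.2083]
eef_rot: [0.531, 0.468, -0.529, 0.468]
contact_force: [0.7, 5.7, 3.3]
opening: 0.004
```

```bash
python3 st.py 10 0 206
```

```text
t 4.45 loc mm [-31.9  -1.8 208.3] F [ 5.8 -0.   3.3] M [-0.02 -1.21 -0.05] open 0.3
[[ 0.003  0.001 -1.   ]
 [-0.001 -1.    -0.001]
 [-1.     0.001 -0.003]]
1 turn deg [-1.7996e+02  1.2000e-01 -3.1000e-01] shift cm in final frame [0.23 0.18 4.19] q7 -0.766122420713095
-1 turn deg [ 0.04 -0.19 -0.08] shift cm in final frame [ 0.23 -0.18 -4.19] q7 -0.766122420713095
```

>>> drive_tool([
  [[0,0,0],[0.3,0,0.3],0],
  [[0,0,0],[0,0,0.3],0],
  [[0,0,0],[0,0,0.3],0],
  [[0,0,0],[0,0,0.2],0],
  [[0,0,0],[0,0,0],0],
])

```text
clock: 4.87
tool_pos: [0.5904, 0.1093, 0.2056]
eef_rot: [0.532, 0.469, -0.528, 0.468]
contact_force: [1.3, 7.2, 3.1]
opening: 0.004
```

>>> drive_tool([
  [[0,0,0],[0,0,0.2],0],
  [[0,0,0],[0,0,0.2],0],
  [[0,0,0],[0,0,0],0],
])

```text
clock: 5.12
tool_pos: [0.5898, 0.1056, 0.2053]
eef_rot: [0.532, 0.469, -0.528, 0.468]
contact_force: [2.4, 8.1, 1.1]
opening: 0.004
```

>>> drive_tool([
  [[0,0,0],[0,0,0.2],0],
  [[0,0,0],[0,0,0],0],
])

```text
clock: 5.28
tool_pos: [0.5896, 0.1037, 0.2051]
eef_rot: [0.532, 0.469, -0.528, 0.467]
contact_force: [1.8, 8.8, 0.0]
opening: 0.005
```

```bash
python3 st.py
```

```text
t 5.2833 loc mm [-47.3  -2.2 205.1] F [ 9.  -0.7  0. ] M [-0.35 -1.78 -0.07] open 0.5
[[ 0.006  0.002 -1.   ]
 [-0.002 -1.    -0.002]
 [-1.     0.002 -0.006]]
```

>>> drive_tool([
  [[0,0,0],[0,0,0.2],0],
  [[0,0,0],[0,0,0],0],
])

```text
clock: 5.45
tool_pos: [0.5894, 0.1024, 0.205]
eef_rot: [0.532, 0.469, -0.527, 0.467]
contact_force: [4.4, 8.8, -0.9]
opening: 0.006
```

>>> drive_tool([
  [[0,0,0],[0,0,0.2],0],
  [[0,0,0],[0,0,0],0],
])

```text
clock: 5.62
tool_pos: [0.5893, 0.102, 0.2051]
eef_rot: [0.533, 0.47, -0.526, 0.467]
contact_force: [3.3, 11.7, -1.7]
opening: 0.007
```

```bash
python3 - <<'E'
from st import *
show()
S=snap('side','side2')
a=S['color'][170:345,250:400]
cv2.imwrite('pics/c2.png',cv2.resize(a,None,fx=3.4,fy=3.4,interpolation=cv2.INTER_CUBIC)[...,::-1])
E
```

```text
t 5.6167 loc mm [-49.   -2.1 205.1] F [12.  -1.8 -1.7] M [-0.49 -2.41 -0.05] open 0.6
[[ 0.009  0.003 -1.   ]
 [-0.003 -1.    -0.003]
 [-1.     0.003 -0.009]]
```

View pics/c2.png

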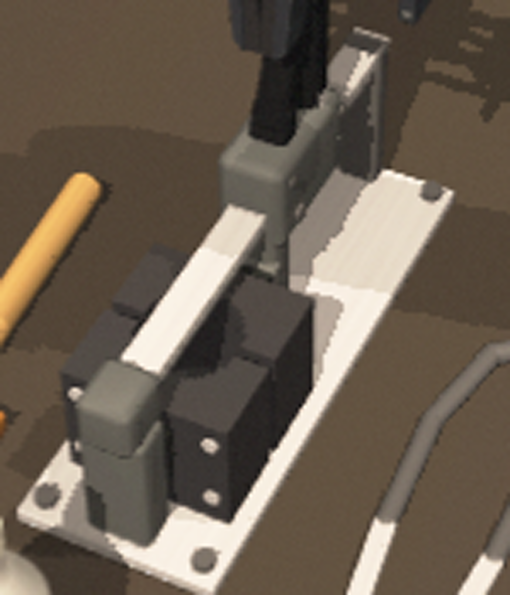

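>>> drive_tool([
  [[0,0,0],[0,0,-1.1],0],
  [[0,0,0],[0,0,-1.1],0],
  [[0,0,0],[0,0,-1.1],0],
  [[0,0,0],[0,0,-1.0],0],
  [[0,0,0],[0,0,0],0],
])

```text
clock: 6.08
tool_pos: [0.5927, 0.1414, 0.2043]
eef_rot: [-0.529, -0.469, 0.53, -0.468]
contact_force: [-0.2, 0.8, -0.0]
opening: 0.003
```

```bash
python3 - <<'E'
from st import *
show()
from fit import T,tc,loc,atz
for p in ([430,150],[418,215]): print(loc(atz(T,*tc(p),.136)))
for p in ([380,250],[400,257]): print(loc(atz(T,*tc(p),.069)))
E
```

```text
t 6.0833 loc mm [ -9.5  -0.6 204.3] F [ 0.8  0.3 -0. ] M [-0.08  0.08 -0.01] open 0.3
[[-0.     0.003 -1.   ]
 [ 0.001 -1.    -0.003]
 [-1.    -0.001  0.   ]]
[0.59329777 0.15094129 1.44565589] 82.82998122570865
[[-0.3 -0.3]
 [-0.4 -0.6]
 [-0.2 -0.1]
 [-1.2 -0. ]
 [-0.9 -1. ]
 [ 1.5 -1. ]
 [ 1.2 -0.4]]
[-28.80347269 -11.93003909 136.        ]
[-27.77764305  15.17303665 136.        ]
[-15.31807104  20.31052631  69.        ]
[-24.2827639   22.04406269  69.        ]
```

>>> drive_tool([
  [[0,0,0],[0,0,0.5],0],
  [[0,0,0],[0,0,0.5],0],
  [[0,0,0],[0,0,0.5],0],
  [[0,0,0],[0,0,0.5],0],
  [[0,0,0],[0,0,0.5],0],
  [[0,0,0],[0,0,0.5],0],
  [[0,0,0],[0,0,0],0],
])

```text
clock: 6.67
tool_pos: [0.5893, 0.1106, 0.2046]
eef_rot: [0.531, 0.469, -0.529, 0.467]
contact_force: [-0.6, 7.5, -1.8]
opening: 0.004
```

>>> drive_tool([
  [[0,0,0],[0,0,0.3],0],
  [[0,0,0],[0,0,0.3],0],
  [[0,0,0],[0,0,0],0],
])

```text
clock: 6.92
tool_pos: [0.5889, 0.1078, 0.2047]
eef_rot: [0.532, 0.47, -0.528, 0.466]
contact_force: [1.7, 12.7, -5.1]
opening: 0.006
```

```bash
python3 st.py
```

```text
t 6.9167 loc mm [-43.3  -1.  204.7] F [12.8 -0.1 -5.1] M [-0.07 -2.46 -0.05] open 0.6
[[ 0.009  0.002 -1.   ]
 [-0.    -1.    -0.002]
 [-1.     0.    -0.009]]
```

>>> drive_tool([
  [[0,0,0],[0,0,-1.1],0],
  [[0,0,0],[0,0,-1.1],0],
  [[0,0,0],[0,0,-1.1],0],
  [[0,0,0],[0,0,-0.8],0],
  [[0,0,0],[0,0,0],0],
])

```text
clock: 7.33
tool_pos: [0.5941, 0.144, 0.2044]
eef_rot: [-0.53, -0.468, 0.53, -0.468]
contact_force: [-0.2, -0.1, -0.1]
opening: 0.005
```

>>> drive_tool([
  [[0,0,0],[0,0,0.4],0],
  [[0,0,0],[0,0,0.4],0],
  [[0,0,0],[0,0,0.4],0],
  [[0,0,0],[0,0,0.4],0],
  [[0,0,0],[0,0,0],0],
])

```text
clock: 7.75
tool_pos: [0.5926, 0.1298, 0.2055]
eef_rot: [0.532, 0.468, -0.529, 0.467]
contact_force: [0.9, 6.1, 1.2]
opening: 0.001
```

>>> drive_tool([
  [[0,0,0],[0,0,0.3],0],
  [[0,0,0],[0,0,0.3],0],
  [[0,0,0],[0,0,0],0],
])

```text
clock: 8.0
tool_pos: [0.5923, 0.1269, 0.2058]
eef_rot: [0.533, 0.47, -0.527, 0.467]
contact_force: [1.5, 10.5, 0.9]
opening: 0.007
```

>>> drive_tool([
  [[0,0,0],[0,0,0.3],0],
  [[0,0,0],[0,0,0.3],0],
  [[0,0,0],[0,0,0],0],
])

```text
clock: 8.25
tool_pos: [0.5918, 0.1234, 0.206]
eef_rot: [0.534, 0.471, -0.525, 0.467]
contact_force: [1.6, 14.9, 0.0]
opening: 0.003
```

>>> drive_tool([
  [[0,0,0],[0,0,0.3],0],
  [[0,0,0],[0,0,0.2],0],
  [[0,0,0],[0,0,0],0],
])

```text
clock: 8.5
tool_pos: [0.5912, 0.119, 0.2058]
eef_rot: [0.534, 0.471, -0.525, 0.467]
contact_force: [1.9, 15.9, -2.6]
opening: 0.006
```

```bash
python3 st.py
```

```text
t 8.5 loc mm [-31.9  -1.9 205.8] F [16.   0.1 -2.6] M [-0.14 -3.24 -0.1 ] open 0.6
[[ 0.013  0.004 -1.   ]
 [-0.004 -1.    -0.004]
 [-1.     0.004 -0.013]]
```

>>> drive_tool([
  [[0,0,0],[0,0,0.3],0],
  [[0,0,0],[0,0,0],0],
])

```text
clock: 8.67
tool_pos: [0.591, 0.1169, 0.2057]
eef_rot: [0.534, 0.471, -0.524, 0.467]
contact_force: [2.2, 16.8, -3.4]
opening: 0.005
```

>>> drive_tool([
  [[0,0,0],[0,0,0.3],0],
  [[0,0,0],[0,0,0],0],
])

```text
clock: 8.83
tool_pos: [0.5906, 0.1145, 0.2054]
eef_rot: [0.534, 0.472, -0.524, 0.466]
contact_force: [3.7, 18.2, -4.9]
opening: 0.001
```

>>> drive_tool([
  [[0,0,0],[0,0,0.2],0],
  [[0,0,0],[0,0,0],0],
])

```text
clock: 9.0
tool_pos: [0.5903, 0.1126, 0.2051]
eef_rot: [0.534, 0.472, -0.524, 0.467]
contact_force: [3.5, 17.8, -7.8]
opening: 0.003
```

```bash
python3 st.py
```

```text
t 9.0 loc mm [-38.4  -1.8 205.1] F [18.1 -1.3 -7.8] M [-0.44 -3.74 -0.11] open 0.3
[[ 0.016  0.006 -1.   ]
 [-0.003 -1.    -0.006]
 [-1.     0.004 -0.015]]
```

>>> drive_tool([
  [[0,0,0],[0,0,0.2],0],
  [[0,0,0],[0,0,0],0],
])

```text
clock: 9.17
tool_pos: [0.5902, 0.1118, 0.2051]
eef_rot: [0.534, 0.472, -0.523, 0.466]
contact_force: [4.3, 19.6, -10.0]
opening: 0.004
```

>>> drive_tool([
  [[0,0,0],[0,0,0.1],0],
  [[0,0,0],[0,0,0],0],
])

```text
clock: 9.33
tool_pos: [0.5902, 0.1118, 0.2052]
eef_rot: [0.535, 0.473, -0.523, 0.466]
contact_force: [5.3, 21.6, -10.1]
opening: 0.006
```

```bash
python3 st.py
```

```text
t 9.3333 loc mm [-39.2  -1.8 205.2] F [ 22.1  -2.6 -10.1] M [-0.52 -4.54 -0.06] open 0.6
[[ 0.019  0.007 -1.   ]
 [-0.004 -1.    -0.007]
 [-1.     0.004 -0.019]]
```

>>> drive_tool([
  [[0,0,0],[0,0,-1.2],0],
  [[0,0,0],[0,0,-1.2],0],
  [[0,0,0],[0,0,-1.2],0],
  [[0,0,0],[0,0,-1.0],0],
  [[0,0,0],[0,0,0],0],
])

```text
clock: 9.75
tool_pos: [0.594, 0.1478, 0.2045]
eef_rot: [-0.53, -0.469, 0.53, -0.468]
contact_force: [0.5, 0.2, 0.4]
opening: -0.001
```

>>> drive_tool([
  [[0,0,0],[0,0,0.4],0],
  [[0,0,0],[0,0,0.4],0],
  [[0,0,0],[0,0,0.4],0],
  [[0,0,0],[0,0,0.4],0],
  [[0,0,0],[0,0,0],0],
])

```text
clock: 10.17
tool_pos: [0.5925, 0.1335, 0.2055]
eef_rot: [0.532, 0.469, -0.528, 0.467]
contact_force: [0.1, 10.4, 0.4]
opening: 0.005
```

>>> drive_tool([
  [[0,0,0],[0,0,0.3],0],
  [[0,0,0],[0,0,0.2],0],
  [[0,0,0],[0,0,0],0],
])

```text
clock: 10.42
tool_pos: [0.5921, 0.1314, 0.2057]
eef_rot: [0.533, 0.471, -0.526, 0.466]
contact_force: [1.0, 14.4, -0.7]
opening: 0.001
```

>>> drive_tool([
  [[0,0,0],[0,0,0.2],0],
  [[0,0,0],[0,0,0.2],0],
  [[0,0,0],[0,0,0],0],
])

```text
clock: 10.67
tool_pos: [0.592, 0.1279, 0.2058]
eef_rot: [0.533, 0.471, -0.526, 0.466]
contact_force: [1.7, 15.9, -1.7]
opening: 0.005
```

```bash
python3 st.py
```

```text
t 10.6667 loc mm [-23.   -1.6 205.8] F [16.   0.3 -1.7] M [ 0.01 -3.15 -0.16] open 0.4
[[ 0.012  0.003 -1.   ]
 [-0.003 -1.    -0.003]
 [-1.     0.003 -0.012]]
```

>>> drive_tool([
  [[0,0,0],[0,0,0.2],0],
  [[0,0,0],[0,0,0.2],0],
  [[0,0,0],[0,0,0],0],
])

```text
clock: 10.92
tool_pos: [0.5914, 0.1248, 0.2057]
eef_rot: [0.533, 0.471, -0.525, 0.466]
contact_force: [0.7, 16.4, -2.0]
opening: 0.006
```

>>> drive_tool([
  [[0,0,0],[0,0,0.2],0],
  [[0,0,0],[0,0,0],0],
])

```text
clock: 11.08
tool_pos: [0.5912, 0.1236, 0.2057]
eef_rot: [0.534, 0.472, -0.525, 0.466]
contact_force: [0.8, 17.7, -3.7]
opening: 0.007
```

>>> drive_tool([
  [[0,0,0],[0,0,0.2],0],
  [[0,0,0],[0,0,0],0],
])

```text
clock: 11.25
tool_pos: [0.5911, 0.1229, 0.2057]
eef_rot: [0.534, 0.472, -0.524, 0.466]
contact_force: [2.2, 20.2, -3.7]
opening: 0.006
```

```bash
python3 st.py
```

```text
t 11.25 loc mm [-28.1  -1.3 205.7] F [20.3  0.4 -3.7] M [-0.07 -4.13 -0.06] open 0.5
[[ 0.016  0.005 -1.   ]
 [-0.003 -1.    -0.005]
 [-1.     0.003 -0.016]]
```

>>> drive_tool([
  [[0,0,0],[0,0,0.05],0],
  [[0,0,0],[0,0,0],0],
  [[0,0,0],[0,0,0],0],
])

```text
clock: 11.5
tool_pos: [0.5911, 0.1228, 0.2057]
eef_rot: [0.534, 0.472, -0.524, 0.466]
contact_force: [3.1, 20.1, -5.0]
opening: 0.003
```

```bash
python3 st.py
```

```text
t 11.5 loc mm [-28.2  -1.3 205.7] F [20.3 -0.6 -5. ] M [-0.04 -4.29  0.  ] open 0.3
[[ 0.017  0.006 -1.   ]
 [-0.003 -1.    -0.006]
 [-1.     0.003 -0.017]]
```

>>> drive_tool([
  [[0,0,0],[0,0,0],0],
  [[0,0,0],[0,0,0],0],
  [[0,0,0],[0,0,0],0],
])

```text
clock: 11.75
tool_pos: [0.5911, 0.1228, 0.2057]
eef_rot: [0.534, 0.472, -0.524, 0.466]
contact_force: [1.6, 19.5, -5.1]
opening: 0.005
```

```bash
python3 st.py
```

```text
t 11.75 loc mm [-28.1  -1.3 205.7] F [19.6  0.9 -5.1] M [-0.   -4.25 -0.  ] open 0.4
[[ 0.017  0.006 -1.   ]
 [-0.003 -1.    -0.006]
 [-1.     0.003 -0.017]]
```

>>> drive_tool([
  [[0,0,0],[0,0,0.05],0],
  [[0,0,0],[0,0,0],0],
  [[0,0,0],[0,0,0],0],
  [[0,0,0],[0,0,0],0],
])

```text
clock: 12.08
tool_pos: [0.591, 0.1226, 0.2057]
eef_rot: [0.534, 0.473, -0.524, 0.466]
contact_force: [2.4, 20.4, -5.2]
opening: 0.003
```

```bash
python3 st.py
```

```text
t 12.0833 loc mm [-28.3  -1.3 205.7] F [20.6  0.2 -5.2] M [-0.03 -4.39  0.06] open 0.3
[[ 0.017  0.006 -1.   ]
 [-0.003 -1.    -0.006]
 [-1.     0.003 -0.017]]
```

>>> drive_tool([
  [[0,0,0],[0,0,-1.1],0],
  [[0,0,0],[0,0,-1.1],0],
  [[0,0,0],[0,0,-1.1],0],
  [[0,0,0],[0,0,-0.5],0],
  [[0,0,0],[0,0,0],0],
])

```text
clock: 12.5
tool_pos: [0.5942, 0.1477, 0.2041]
eef_rot: [-0.529, -0.467, 0.532, -0.468]
contact_force: [-2.7, -1.2, 1.3]
opening: 0.005
```

```bash
python3 - <<'E'
from st import *
show()
S=snap('side','side3')
a=S['color'][190:330,265:365]
cv2.imwrite('pics/c3.png',cv2.resize(a,None,fx=4.2,fy=4.2,interpolation=cv2.INTER_CUBIC)[...,::-1])
E
```

```text
t 12.5 loc mm [ -3.   -1.3 204.1] F [-1.5  2.6  1.3] M [ 0.34  0.23 -0.07] open 0.5
[[-0.005 -0.001 -1.   ]
 [ 0.002 -1.     0.001]
 [-1.    -0.002  0.005]]
```

View pics/c3.png

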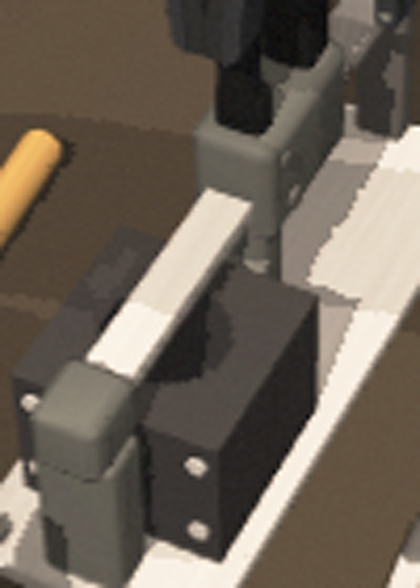

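The enlarged view shows the joint closed, with no line visible across the block top at about (250,330). Next is a second, steady squeeze to make sure the firm tooth has clicked in.

>>> drive_tool([
  [[0,0,0],[0,0,0.3],0],
  [[0,0,0],[0,0,0.4],0],
  [[0,0,0],[0,0,0.4],0],
  [[0,0,0],[0,0,0.4],0],
  [[0,0,0],[0,0,0],0],
])

```text
clock: 12.97
tool_pos: [0.5929, 0.1378, 0.2055]
eef_rot: [0.532, 0.469, -0.528, 0.467]
contact_force: [-1.8, 6.9, 0.9]
opening: 0.004
```

>>> drive_tool([
  [[0,0,0],[0,0,0.3],0],
  [[0,0,0],[0,0,0.2],0],
  [[0,0,0],[0,0,0],0],
])

```text
clock: 13.22
tool_pos: [0.5926, 0.1361, 0.2058]
eef_rot: [0.533, 0.471, -0.526, 0.467]
contact_force: [-1.2, 11.1, 0.4]
opening: 0.004
```

>>> drive_tool([
  [[0,0,0],[0,0,0.2],0],
  [[0,0,0],[0,0,0.2],0],
  [[0,0,0],[0,0,0],0],
])

```text
clock: 13.47
tool_pos: [0.5924, 0.1344, 0.2059]
eef_rot: [0.533, 0.472, -0.525, 0.466]
contact_force: [-0.3, 14.5, -1.6]
opening: 0.008
```

```bash
python3 st.py
```

```text
t 13.4667 loc mm [-16.5  -1.2 205.9] F [14.4  2.1 -1.6] M [ 0.44 -3.02  0.05] open 0.7
[[ 0.014  0.005 -1.   ]
 [-0.003 -1.    -0.005]
 [-1.     0.003 -0.014]]
```

>>> drive_tool([
  [[0,0,0],[0,0,0.2],0],
  [[0,0,0],[0,0,0.2],0],
  [[0,0,0],[0,0,0],0],
])

```text
clock: 13.72
tool_pos: [0.5922, 0.1327, 0.2061]
eef_rot: [0.534, 0.473, -0.523, 0.466]
contact_force: [0.6, 18.3, -2.4]
opening: 0.005
```

>>> drive_tool([
  [[0,0,0],[0,0,0.2],0],
  [[0,0,0],[0,0,0],0],
  [[0,0,0],[0,0,0],0],
])

```text
clock: 13.97
tool_pos: [0.5921, 0.132, 0.2061]
eef_rot: [0.534, 0.473, -0.523, 0.466]
contact_force: [-0.7, 19.7, -0.8]
opening: 0.009
```

```bash
python3 st.py
```

```text
t 13.9667 loc mm [-18.9  -1.1 206.1] F [19.5  3.1 -0.8] M [ 0.45 -4.18 -0.02] open 0.8
[[ 0.019  0.007 -1.   ]
 [-0.003 -1.    -0.007]
 [-1.     0.004 -0.019]]
```

>>> drive_tool([
  [[0,0,0],[0,0,0.1],0],
  [[0,0,0],[0,0,0],0],
  [[0,0,0],[0,0,0],0],
])

```text
clock: 14.22
tool_pos: [0.592, 0.1317, 0.2062]
eef_rot: [0.535, 0.473, -0.522, 0.466]
contact_force: [0.3, 20.5, -3.6]
opening: 0.006
```

```bash
python3 st.py
```

```text
t 14.2167 loc mm [-19.2  -1.1 206.2] F [20.3  2.3 -3.6] M [ 0.41 -4.38  0.01] open 0.6
[[ 0.02   0.008 -1.   ]
 [-0.004 -1.    -0.008]
 [-1.     0.004 -0.02 ]]
```

>>> drive_tool([
  [[0,0,0],[0,0,0],0],
  [[0,0,0],[0,0,0],0],
  [[0,0,0],[0,0,0],0],
])

```text
clock: 14.47
tool_pos: [0.592, 0.1317, 0.2062]
eef_rot: [0.535, 0.473, -0.522, 0.466]
contact_force: [0.2, 19.1, -3.0]
opening: 0.005
```

```bash
python3 st.py
```

```text
t 14.4667 loc mm [-19.2  -1.1 206.2] F [19.   2.2 -3. ] M [ 0.41 -4.38 -0.06] open 0.4
[[ 0.02   0.008 -1.   ]
 [-0.004 -1.    -0.008]
 [-1.     0.004 -0.02 ]]
```

>>> drive_tool([
  [[0,0,0],[0,0,0.05],0],
  [[0,0,0],[0,0,0],0],
  [[0,0,0],[0,0,0],0],
  [[0,0,0],[0,0,0],0],
])

```text
clock: 14.8
tool_pos: [0.592, 0.1315, 0.2062]
eef_rot: [0.535, 0.474, -0.522, 0.466]
contact_force: [-0.1, 21.0, -3.3]
opening: 0.005
```

```bash
python3 st.py
```

```text
t 14.8 loc mm [-19.4  -1.2 206.2] F [20.8  2.8 -3.3] M [ 0.34 -4.47 -0.01] open 0.5
[[ 0.02   0.008 -1.   ]
 [-0.004 -1.    -0.008]
 [-1.     0.004 -0.02 ]]
```

>>> drive_tool([
  [[0,0,0],[0,0,0.05],0],
  [[0,0,0],[0,0,0],0],
  [[0,0,0],[0,0,0],0],
  [[0,0,0],[0,0,0],0],
])

```text
clock: 15.13
tool_pos: [0.5919, 0.1312, 0.2062]
eef_rot: [0.535, 0.474, -0.522, 0.466]
contact_force: [0.7, 22.9, -2.9]
opening: 0.006
```

```bash
python3 st.py
```

```text
t 15.1333 loc mm [-19.7  -1.1 206.2] F [22.8  2.1 -2.9] M [ 0.37 -4.57 -0.04] open 0.5
[[ 0.021  0.008 -1.   ]
 [-0.004 -1.    -0.008]
 [-1.     0.004 -0.021]]
```

>>> drive_tool([
  [[0,0,0],[0,0,-1.0],0],
  [[0,0,0],[0,0,-1.0],0],
  [[0,0,0],[0,0,-0.9],0],
  [[0,0,0],[0,0,0],0],
  [[0,0,0],[0,0,0],0],
])

```text
clock: 15.55
tool_pos: [0.594, 0.1466, 0.2044]
eef_rot: [-0.53, -0.468, 0.531, -0.468]
contact_force: [-1.7, 2.0, -0.3]
opening: 0.004
```

>>> drive_tool([
  [[0,0,0],[0,0,0.4],0],
  [[0,0,0],[0,0,0.4],0],
  [[0,0,0],[0,0,0.4],0],
  [[0,0,0],[0,0,0.4],0],
  [[0,0,0],[0,0,0],0],
])

```text
clock: 15.97
tool_pos: [0.5927, 0.1358, 0.2058]
eef_rot: [0.533, 0.47, -0.527, 0.467]
contact_force: [-2.1, 11.1, -0.4]
opening: 0.006
```

```bash
python3 st.py
```

```text
t 15.9667 loc mm [-15.1  -1.3 205.8] F [10.7  3.5 -0.4] M [ 0.65 -2.38 -0.01] open 0.5
[[ 0.009  0.002 -1.   ]
 [-0.002 -1.    -0.002]
 [-1.     0.002 -0.009]]
```

>>> drive_tool([
  [[0,0,0],[0,0,0.3],0],
  [[0,0,0],[0,0,0.3],0],
  [[0,0,0],[0,0,0],0],
  [[0,0,0],[0,0,0],0],
])

```text
clock: 16.3
tool_pos: [0.5923, 0.1336, 0.2061]
eef_rot: [0.534, 0.472, -0.525, 0.466]
contact_force: [-1.3, 15.9, -1.4]
opening: 0.002
```

```bash
python3 st.py
```

```text
t 16.3 loc mm [-17.3  -1.2 206.1] F [15.6  3.3 -1.4] M [ 0.62 -3.3  -0.03] open 0.2
[[ 0.014  0.005 -1.   ]
 [-0.003 -1.    -0.005]
 [-1.     0.003 -0.014]]
```

>>> drive_tool([
  [[0,0,0],[0,0,-1.0],0],
  [[0,0,0],[0,0,-1.0],0],
  [[0,0,0],[0,0,-0.5],0],
  [[0,0,0],[0,0,0],0],
  [[0,0,0],[0,0,0],0],
])

```text
clock: 16.72
tool_pos: [0.5943, 0.1478, 0.2043]
eef_rot: [-0.53, -0.467, 0.532, -0.468]
contact_force: [-3.3, -1.9, -0.5]
opening: 0.008
```

```bash
python3 - <<'E'
from st import *
show()
S=[load('side0')['color'],load('side1')['color'],load('side2')['color'],load('side3')['color'],snap('side','side4')['color']]
G=[cv2.cvtColor(a,cv2.COLOR_RGB2GRAY) for a in S]
# expected px for head advance along x at housing front z=.11
s=load('side0')
for l in(0,13.5,16.2,18.9): print(l,proj(s,(RS@np.array([-.028+l/1e3,.0,.122])+[q[0],q[1],0]))[0])
t=G[0][206:232,314:330]
for n in range(1,5):
    m=cv2.matchTemplate(G[n][190:260,295:350],t,cv2.TM_CCOEFF_NORMED); _,v,_,(x,y)=cv2.minMaxLoc(m)
    fx=lambda a,b,c:(a-c)/(2*(a-2*b+c)); dx=fx(m[y,x-1],m[y,x],m[y,x+1]);dy=fx(m[y-1,x],m[y,x],m[y+1,x])
    print(n,round(v,3),'shift',round(x+dx+295-314,2),round(y+dy+190-206,2))
a=np.hstack([cv2.resize(b[195:290,290:350],None,fx=4.4,fy=4.4,interpolation=cv2.INTER_CUBIC) for b in (S[0],S[2],S[4])])
cv2.imwrite('pics/c4.png',a[...,::-1])
E
```

```text
t 16.7167 loc mm [ -3.   -1.4 204.3] F [-2.3  3.1 -0.5] M [0.58 0.48 0.03] open 0.7
[[-0.003 -0.002 -1.   ]
 [ 0.001 -1.     0.002]
 [-1.    -0.001  0.003]]
0 [324.6721486  222.44973344]
13.5 [321.11708232 227.51153535]
16.2 [320.39866551 228.53447305]
18.9 [319.67775478 229.56097394]
1 0.969 shift -0.04 0.14
2 0.715 shift 2.33 -2.9
3 0.936 shift -4.52 6.35
4 0.935 shift -4.52 6.35
```

View pics/c4.png

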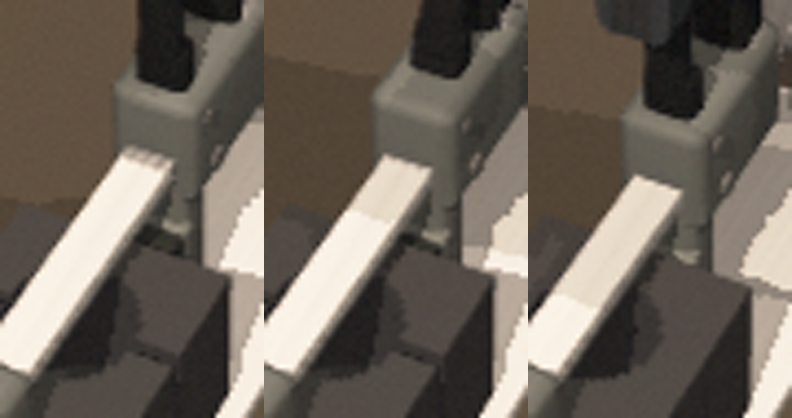

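>>> drive_tool([
  [[0,0,0],[0,0,-0.4],0],
  [[0,0,0],[0,0,-0.4],0],
  [[0,0,0],[0,0,0],0],
  [[0,0,0],[0,0,0],0],
])

```text
clock: 17.1
tool_pos: [0.5968, 0.159, 0.2053]
eef_rot: [0.531, 0.468, -0.529, 0.468]
contact_force: [0.1, 0.5, 0.7]
opening: 0.004
```

```bash
python3 st.py
```

```text
t 17.1 loc mm [  8.5  -2.4 205.3] F [ 0.5 -0.1  0.7] M [-0.07  0.02 -0.03] open 0.4
[[ 0.002  0.001 -1.   ]
 [-0.002 -1.    -0.001]
 [-1.     0.002 -0.002]]
```

>>> drive_tool([
  [[0,0,0],[0,0,0.4],0],
  [[0,0,0],[0,0,0.3],0],
  [[0,0,0],[0,0,0],0],
  [[0,0,0],[0,0,0],0],
])

```text
clock: 17.43
tool_pos: [0.5951, 0.1505, 0.2047]
eef_rot: [-0.53, -0.467, 0.53, -0.468]
contact_force: [0.3, -0.8, 0.3]
opening: 0.004
```

```bash
python3 st.py|head -1
```

```text
t 17.4333 loc mm [-1.000e-01 -1.800e+00  2.047e+02] F [-0.8 -0.4  0.3] M [-0.03  0.   -0.01] open 0.3
```

>>> drive_tool([
  [[0,0,0],[0,0,0.2],0],
  [[0,0,0],[0,0,0],0],
])

```text
clock: 17.6
tool_pos: [0.5947, 0.1491, 0.2048]
eef_rot: [0.53, 0.468, -0.53, 0.468]
contact_force: [-0.8, 0.0, -0.2]
opening: 0.004
```

```bash
python3 st.py|head -1
```

```text
t 17.6 loc mm [ -1.6  -1.6 204.8] F [-0.1  0.8 -0.2] M [-0.06  0.02 -0.04] open 0.3
```

>>> drive_tool([
  [[0,0,0],[0,0,0.2],0],
  [[0,0,0],[0,0,0],0],
])

```text
clock: 17.77
tool_pos: [0.5945, 0.148, 0.205]
eef_rot: [0.531, 0.468, -0.53, 0.468]
contact_force: [0.7, 2.7, 0.3]
opening: 0.008
```

```bash
python3 st.py|head -1
```

```text
t 17.7667 loc mm [ -2.7  -1.6 205. ] F [ 2.7 -0.4  0.3] M [-0.02 -0.46  0.01] open 0.7
```

>>> drive_tool([
  [[0,0,0],[0,0,0.2],0],
  [[0,0,0],[0,0,0],0],
])

```text
clock: 17.93
tool_pos: [0.5943, 0.1458, 0.2051]
eef_rot: [0.531, 0.468, -0.53, 0.468]
contact_force: [-0.1, 3.1, 2.0]
opening: 0.004
```

```bash
python3 st.py|head -1
```

```text
t 17.9333 loc mm [ -4.9  -1.6 205.1] F [3.  0.5 2. ] M [ 0.07 -0.51 -0.05] open 0.4
```

>>> drive_tool([
  [[0,0,0],[0,0,0.3],0],
  [[0,0,0],[0,0,0.3],0],
  [[0,0,0],[0,0,0.3],0],
  [[0,0,0],[0,0,0.2],0],
  [[0,0,0],[0,0,0],0],
  [[0,0,0],[0,0,0],0],
])

```text
clock: 18.43
tool_pos: [0.5933, 0.1381, 0.2057]
eef_rot: [0.532, 0.469, -0.528, 0.467]
contact_force: [1.2, 8.3, 4.0]
opening: 0.008
```

```bash
python3 st.py|head -1
```

```text
t 18.4333 loc mm [-12.7  -1.6 205.7] F [ 8.4 -0.2  4. ] M [ 0.1  -1.75 -0.05] open 0.7
```

>>> drive_tool([
  [[0,0,0],[0,0,0.2],0],
  [[0,0,0],[0,0,0.2],0],
  [[0,0,0],[0,0,0],0],
  [[0,0,0],[0,0,0],0],
])

```text
clock: 18.77
tool_pos: [0.5933, 0.1362, 0.2059]
eef_rot: [0.533, 0.47, -0.526, 0.467]
contact_force: [1.4, 11.4, 2.5]
opening: 0.007
```

```bash
python3 st.py|head -1
```

```text
t 18.7667 loc mm [-14.6  -1.8 205.9] F [11.5 -0.   2.5] M [ 0.02 -2.51 -0.11] open 0.6
```

>>> drive_tool([
  [[0,0,0],[0,0,0.2],0],
  [[0,0,0],[0,0,0],0],
  [[0,0,0],[0,0,0],0],
])

```text
clock: 19.02
tool_pos: [0.5932, 0.1354, 0.206]
eef_rot: [0.533, 0.471, -0.525, 0.467]
contact_force: [1.3, 14.0, 0.9]
opening: -0.0
```

```bash
python3 st.py|head -1
```

```text
t 19.0167 loc mm [-15.4  -1.8 206. ] F [14.1  0.4  0.9] M [ 0.01 -2.88 -0.09] open -0.0
```

>>> drive_tool([
  [[0,0,0],[0,0,0.2],0],
  [[0,0,0],[0,0,0.2],0],
  [[0,0,0],[0,0,0],0],
  [[0,0,0],[0,0,0],0],
])

```text
clock: 19.35
tool_pos: [0.593, 0.1336, 0.2063]
eef_rot: [0.534, 0.472, -0.524, 0.467]
contact_force: [2.3, 17.6, 0.3]
opening: 0.007
```

```bash
python3 st.py|head -1
```

```text
t 19.35 loc mm [-17.2  -1.8 206.3] F [17.8 -0.1  0.3] M [-0.04 -3.56 -0.09] open 0.6
```

>>> drive_tool([
  [[0,0,0],[0,0,0.2],0],
  [[0,0,0],[0,0,0.1],0],
  [[0,0,0],[0,0,0],0],
  [[0,0,0],[0,0,0],0],
])

```text
clock: 19.68
tool_pos: [0.5928, 0.1323, 0.2064]
eef_rot: [0.535, 0.472, -0.523, 0.467]
contact_force: [2.2, 19.3, -1.9]
opening: 0.003
```

```bash
python3 st.py|head -1
```

```text
t 19.6833 loc mm [-18.5  -1.8 206.4] F [19.4  0.3 -1.9] M [-0.06 -4.13 -0.14] open 0.2
```

>>> drive_tool([
  [[0,0,0],[0,0,0.15],0],
  [[0,0,0],[0,0,0],0],
  [[0,0,0],[0,0,0],0],
  [[0,0,0],[0,0,0],0],
])

```text
clock: 20.02
tool_pos: [0.5927, 0.1316, 0.2064]
eef_rot: [0.535, 0.473, -0.522, 0.467]
contact_force: [2.6, 20.2, -0.8]
opening: 0.004
```

```bash
python3 st.py|head -1
```

```text
t 20.0167 loc mm [-19.2  -1.8 206.4] F [20.3 -0.1 -0.8] M [-0.1  -4.44 -0.11] open 0.3
```

>>> drive_tool([
  [[0,0,0],[0,0,0.05],0],
  [[0,0,0],[0,0,0],0],
  [[0,0,0],[0,0,0],0],
  [[0,0,0],[0,0,0],0],
  [[0,0,0],[0,0,0],0],
  [[0,0,0],[0,0,0],0],
])

```text
clock: 20.52
tool_pos: [0.5927, 0.1315, 0.2065]
eef_rot: [0.535, 0.473, -0.522, 0.466]
contact_force: [3.0, 20.7, -1.1]
opening: 0.007
```

```bash
python3 st.py|head -1
```

```text
t 20.5167 loc mm [-19.4  -1.8 206.5] F [20.9 -0.4 -1.1] M [-0.07 -4.46 -0.08] open 0.6
```

>>> drive_tool([
  [[0,0,0],[0,0,-1.0],0],
  [[0,0,0],[0,0,-1.0],0],
  [[0,0,0],[0,0,-1.0],0],
  [[0,0,0],[0,0,-0.5],0],
  [[0,0,0],[0,0,0],0],
  [[0,0,0],[0,0,0],0],
])

```text
clock: 21.02
tool_pos: [0.595, 0.1522, 0.2041]
eef_rot: [-0.529, -0.467, 0.532, -0.468]
contact_force: [0.5, -1.3, 0.9]
opening: 0.006
```

```bash
python3 st.py|head -1
```

```text
t 21.0167 loc mm [  1.5  -1.5 204.1] F [-1.2 -0.7  0.9] M [-0.08  0.01  0.02] open 0.6
```

>>> drive_tool([
  [[0,0,0],[-2.0,0,0],0],
  [[0,0,0],[-3.0,0,0],0],
  [[0,0,0],[-3.0,0,0],3],
  [[0,0,0],[-1.0,0,2.5],8],
  [[0,0,0],[0,0,2.5],8],
  [[0,0,0],[0,0,1.5],8],
  [[0,0,0],[0,0,0],8],
  [[0,0,0],[0,0,0],8],
])

```text
clock: 21.68
tool_pos: [0.587, 0.0875, 0.2945]
eef_rot: [-0.53, -0.467, 0.532, -0.467]
contact_force: [0.5, 1.8, 0.6]
opening: 0.431
```

```bash
python3 - <<'E'
from st import *
show([-71,0,174])
S=snap('side','side5');T=snap('top','top5')
a=cv2.resize(S['color'][90:270,270:420],None,fx=3,fy=3,interpolation=cv2.INTER_CUBIC);b=cv2.resize(T['color'][170:295,300:460],None,fx=2.1,fy=2.1,interpolation=cv2.INTER_CUBIC)
im=np.zeros((540,786,3),np.uint8);im[:,:450]=a;im[:b.shape[0],450:]=b
cv2.imwrite('pics/c5.png',im[...,::-1])
E
```

```text
t 21.6833 loc mm [-63.7  -1.7 294.5] F [ 1.8 -0.3  0.6] M [-0.1  -0.05 -0.03] open 37.9
[[-0.002 -0.003 -1.   ]
 [ 0.001 -1.     0.003]
 [-1.    -0.001  0.002]]
1 turn deg [ 1.7981e+02  5.0000e-02 -1.5000e-01] shift cm in final frame [12.05  0.17 -0.73] q7 -0.6645633612768066
-1 turn deg [-0.19  0.09  0.03] shift cm in final frame [12.05 -0.17  0.73] q7 -0.6645633612768066
```

View pics/c5.png

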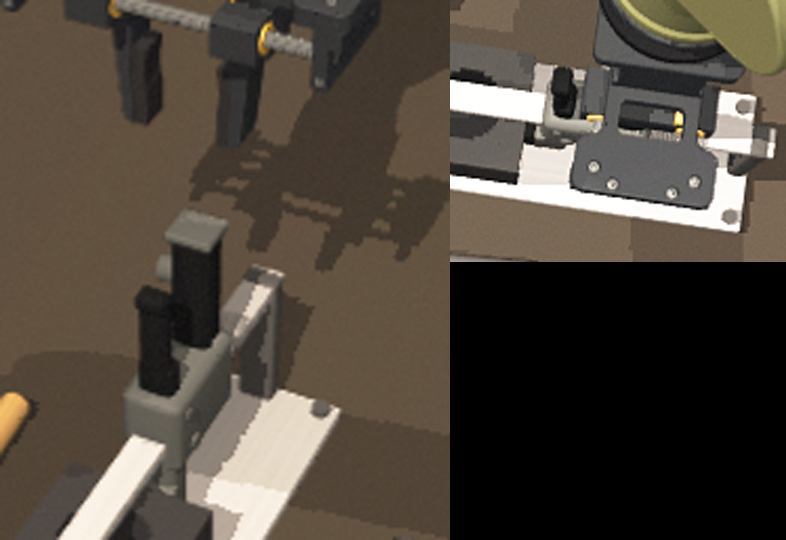

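The mould is still shut and the grip stands clear, with its cap at crop (197,230), so the head has moved about 16 mm. I'll open fully, align over the grip and descend.

>>> drive_tool([
  [[0,0,0],[0,-0.15,0.65],8],
  [[0,0,0],[0,0,0],8],
  [[0,0,0],[0,0,0],8],
  [[0,0,0],[0,0,0],8],
  [[0,0,0],[0,0,0],8],
  [[0,0,0],[0,0,0],8],
])

```text
clock: 22.28
tool_pos: [0.5849, 0.0838, 0.2947]
eef_rot: [0.53, 0.468, -0.53, 0.468]
contact_force: [0.3, 0.0, -0.0]
opening: 0.907
```

>>> drive_tool([
  [[0,0,0],[2.0,0,0],8],
  [[0,0,0],[2.0,0,0],8],
  [[0,0,0],[1.5,0,0],8],
  [[0,0,0],[1.5,0,0],8],
  [[0,0,0],[1.5,0,0],8],
  [[0,0,0],[1.0,0,0],8],
  [[0,0,0],[0,0,0],8],
  [[0,0,0],[0,0,0],8],
])

```text
clock: 22.95
tool_pos: [0.5848, 0.0836, 0.1996]
eef_rot: [-0.53, -0.468, 0.53, -0.468]
contact_force: [-0.4, 0.1, -0.4]
opening: 0.91
```

```bash
python3 st.py -70.5 0 174
```

```text
t 22.95 loc mm [-67.9  -0.  199.6] F [ 0.   0.4 -0.4] M [-0.04  0.01  0.02] open 80.1
[[-0.     0.    -1.   ]
 [ 0.001 -1.    -0.   ]
 [-1.    -0.001  0.   ]]
1 turn deg [-1.7997e+02 -5.0000e-02  1.0000e-02] shift cm in final frame [ 2.56  0.   -0.26] q7 -0.7264017682656168
-1 turn deg [0.03 0.01 0.03] shift cm in final frame [ 2.56 -0.    0.26] q7 -0.7264017682656168
```

>>> drive_tool([
  [[0,0,0],[0.9,0,0.15],8],
  [[0,0,0],[0.9,0,0.1],8],
  [[0,0,0],[0.75,0,0],8],
  [[0,0,0],[0,0,0],8],
  [[0,0,0],[0,0,0],8],
])

```text
clock: 23.37
tool_pos: [0.5842, 0.0808, 0.1737]
eef_rot: [-0.53, -0.468, 0.531, -0.468]
contact_force: [-0.6, -0.9, 1.0]
opening: 0.907
```

>>> drive_tool([
  [[0,0,0],[0,0,0],4.5],
  [[0,0,0],[0,0,0],4.0],
  [[0,0,0],[0,0,0],3.5],
  [[0,0,0],[0,0,0],3.0],
  [[0,0,0],[0,0,0],2.5],
  [[0,0,0],[0,0,0],2.0],
  [[0,0,0],[0,0,0],2.0],
  [[0,0,0],[0,0,0],2.0],
  [[0,0,0],[0,0,0],2.0],
  [[0,0,0],[0,0,0],2.0],
], force=15)

```text
clock: 24.2
tool_pos: [0.5854, 0.0806, 0.1751]
eef_rot: [0.531, 0.467, -0.53, 0.468]
contact_force: [1.2, -0.3, 4.5]
opening: 0.295
```

```bash
python3 st.py -70.5 0 174
```

```text
t 24.2 loc mm [-70.7  -1.  175.1] F [-0.2 -1.2  4.5] M [-0.15  0.26 -0.06] open 26.0
[[-0.    -0.001 -1.   ]
 [-0.002 -1.     0.001]
 [-1.     0.002  0.   ]]
1 turn deg [ 1.7996e+02 -1.8000e-01 -2.0000e-02] shift cm in final frame [0.11 0.1  0.02] q7 -0.7436474152988936
-1 turn deg [-0.04  0.01 -0.11] shift cm in final frame [ 0.11 -0.1  -0.02] q7 -0.7436474152988936
```

The opening is 26 mm, the grip's own width, so the button is flush. Now I draw the head back.

>>> drive_tool([
  [[0,0,0],[0,0,0.2],2.0],
  [[0,0,0],[0,0,0.2],2.0],
  [[0,0,0],[0,0,0.3],2.0],
  [[0,0,0],[0,0,0.3],2.0],
  [[0,0,0],[0,0,0],2.0],
])

```text
clock: 24.62
tool_pos: [0.5842, 0.0712, 0.1751]
eef_rot: [0.531, 0.467, -0.529, 0.468]
contact_force: [3.1, 1.9, 7.2]
opening: 0.293
```

```bash
python3 st.py
```

```text
t 24.6167 loc mm [-80.2  -1.  175.1] F [ 2.2 -2.8  7.2] M [-0.22 -0.21 -0.07] open 25.8
[[ 0.001 -0.    -1.   ]
 [-0.002 -1.     0.   ]
 [-1.     0.002 -0.001]]
```

>>> drive_tool([
  [[0,0,0],[0,0,0.4],2.0],
  [[0,0,0],[0,0,0.5],2.0],
  [[0,0,0],[0,0,0.5],2.0],
  [[0,0,0],[0,0,0.5],2.0],
  [[0,0,0],[0,0,0.5],2.0],
  [[0,0,0],[0,0,0.5],2.0],
  [[0,0,0],[0,0,0.3],2.0],
  [[0,0,0],[0,0,0],2.0],
  [[0,0,0],[0,0,0],2.0],
])

```text
clock: 25.37
tool_pos: [0.5801, 0.0391, 0.1751]
eef_rot: [0.531, 0.467, -0.53, 0.468]
contact_force: [1.6, 0.8, 8.1]
opening: 0.291
```

```bash
python3 st.py
```

```text
t 25.3667 loc mm [-112.5   -0.9  175.1] F [ 1.  -1.5  8.1] M [-0.23 -0.09 -0.08] open 25.6
[[ 0.    -0.    -1.   ]
 [-0.002 -1.     0.   ]
 [-1.     0.002 -0.   ]]
```

>>> drive_tool([
  [[0,0,0],[0,0,0],3.5],
  [[0,0,0],[0,0,0],5.0],
  [[0,0,0],[0,0,0],8],
  [[0,0,0],[0,0,0],8],
  [[0,0,0],[0,0,0],8],
  [[0,0,0],[0,0,0],8],
  [[0,0,0],[0,0,0],8],
  [[0,0,0],[0,0,0],8],
  [[0,0,0],[0,0,0],8],
  [[0,0,0],[0,0,0],8],
])

```text
clock: 26.2
tool_pos: [0.5793, 0.0393, 0.1742]
eef_rot: [-0.53, -0.468, 0.53, -0.468]
contact_force: [-0.6, 1.3, -0.5]
opening: 0.908
```

>>> drive_tool([
  [[0,0,0],[-0.5,0,0],8],
  [[0,0,0],[-1.5,0,0],8],
  [[0,0,0],[-2.0,0,0],8],
  [[0,0,0],[-2.0,0,0],8],
  [[0,0,0],[-2.0,0,0],8],
  [[0,0,0],[-2.0,0,0],8],
  [[0,0,0],[0,-3,0],8],
  [[0,0,0],[0,-3,0],8],
  [[0,0,0],[0,-3,0],8],
  [[0,0,0],[0,-3,0],8],
  [[0,0,0],[0,-3,0],8],
  [[0,0,0],[0,0,0],8],
])

```text
clock: 27.2
tool_pos: [0.4241, 0.0578, 0.2744]
eef_rot: [-0.527, -0.469, 0.531, -0.468]
contact_force: [-0.2, -0.3, -0.2]
opening: 0.905
```

```bash
python3 - <<'E'
from st import *
show()
S=snap('side','side6');T=snap('top','top6')
a=cv2.resize(S['color'][130:345,240:400],None,fx=2.6,fy=2.6,interpolation=cv2.INTER_CUBIC);b=cv2.resize(T['color'][130:300,230:470],None,fx=1.5,fy=1.5,interpolation=cv2.INTER_CUBIC)
im=np.zeros((a.shape[0],776,3),np.uint8);im[:,:416]=a;im[:b.shape[0],416:]=b
cv2.imwrite('pics/c6.png',im[...,::-1])
E
```

```text
t 27.2 loc mm [-113.4  156.3  274.4] F [-0.3  0.2 -0.2] M [-0.07  0.03  0.02] open 79.6
[[-0.004  0.004 -1.   ]
 [ 0.005 -1.    -0.004]
 [-1.    -0.005  0.004]]
```

View pics/c6.png

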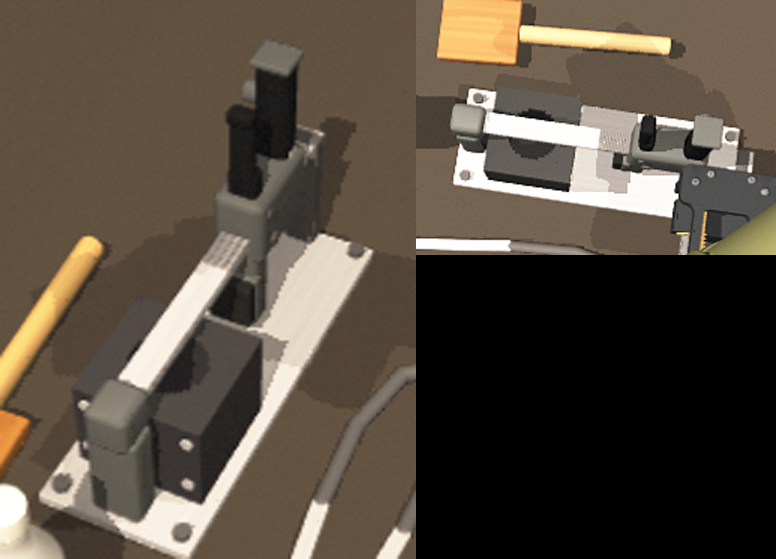

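```bash
python3 -c "
from plant import r
print(r.finish_job())"
```

```text
the job is handed in; nothing more can be done
None
```

I closed the mould with the clamp, pressed the release, drew the jaw back about 40 mm and let go. The job is handed in at about 27 s of the 64 s allowed.

- **Closing:** Two free trigger squeezes brought the pad close to the mould. Two loaded ones (moving it at about 16 N) shut it, the second ending in a steady 20–21 N hold. I repeated the squeeze on the shut mould. The peaks were about 21–22 N on the trigger, with single noisy readings up to 22.9 N, below the 26 N at which graphite chips.
- **Holding:** I could not measure the clamp's holding force directly. The firm tooth is inferred from three things:
  - the steady 20–21 N holds;
  - later squeezes repeating the same force curve;
  - the head not moving between pictures.
- **A flaw in the pumping:** Two of the repeat squeezes did not let the trigger return fully. I then did one more squeeze from a complete release, with the same result.
- **Releasing:** I pinched the grip to 26 mm, so the button was flush. The head slid back 41.8 mm against about 2 N.
- **Last check:** The final pictures show no joint line in the mould, the jaw well clear, and the tools undisturbed where visible. The arm was clear of everything, with contact forces near zero.

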